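# Thread the hinge rod of a screen-printing board

## Task

Fetch the steel hinge rod from under the little ink shelf and slide it through all three hinge knuckles of the printing board - bracket, screen-frame knuckle, bracket - until its flat tab is home against the outer bracket, then let go; either side will do. Feel your way and never force it, and leave the ink jar and the tape roll where they stand.

Things in the scene. Friction and masses are not known exactly. Their poses are not given: they have to be found in the camera images.
- rod_mid (a point): Middle of the hinge rod: plain bright steel, 200 mm long in all, about 0.17 kg, lying flat (axis 7 mm above the bench). 160 mm of it is a round shaft 14 mm in diameter; the last 40 mm is a flat tab 36 mm wide, 14 mm thick, in line with the shaft. x axis: from nose to tab. At the start it is pushed tab first under the ink shelf; only its nose end, 80 to 88 mm, sticks out in front.
- rod_nose (a point): Centre of the rod's tip, 100 mm from rod_mid. The nose is bevelled: 13 mm across at the tip, full diameter 2 mm behind it.
- rod_shoulder (a point): Where the shaft meets the tab, on the rod's axis, 60 mm from rod_mid: the shoulder that comes up against the bracket.
- rod_tab (a point): Centre of the rod's flat tab, 80 mm from rod_mid; with the rod lying flat the tab is a 36 mm wide grip from above.
- rod: The whole hinge rod; its origin lies on its underside, 7 mm below rod_mid; same axes.
- hinge (a point): Middle of the hinge line, 50 mm above the bench. y axis: the hinge line; x axis: away from the robot, towards the screen; z up. In line along y are bracket, frame knuckle (centred here when in line), bracket, each with a 16 mm round bore. From either outer face there follow 15 mm of bore, 43 mm gap, 24 mm of bore (knuckle), 43 mm gap, 15 mm of bore.
- bore_left (a point): Centre of the bore in the outer face of the bracket on the hinge's +y side, 70 mm from point hinge. The brackets are dark steel, fixed, 36 mm wide (x), 15 mm thick (y), 72 mm high above the bench, with feet 90 mm long (x) reaching 31 mm above the bench, bolts included. The rod may be put in from this side ...
- bore_right (a point): Centre of the bore in the outer face of the like bracket on the hinge's -y side, 70 mm from point hinge; ... or from this side. A rod whose nose is past the first bracket can be swung about 0.13 rad either way in that bracket's bore, which is enough to feel for the knuckle's bore wherever the frame lies.
- screen_place (a point): Mean place of the middle of the screen frame (fixed point on the board). The frame, 356 (x) by 254 mm of 30 mm aluminium tube, top 50 mm above the bench (bolts 58 mm), lies loose: it slides up to 8.5 mm either way along the hinge's x with about 3 N and stays where left. Where it lies is not reported; its knuckle, on a strap, moves with it.
- board: Fixed plywood printing board, 18 mm thick, 290 mm wide (y), from 50 mm before to 440 mm beyond the hinge line in x; origin on its underside below point hinge. The knuckle may thus be up to 8.5 mm out of line in x, never in height. A nose within about 2 mm of its bore's centre slips in and draws the frame into line; else it stops on the knuckle's face.
- shelf: Small fixed plywood ink shelf, 140 mm deep (x), 170 mm wide (y), left or right of the board, open only at its front (-x, towards the robot); origin at the centre of its underside. Room below 50 mm high, 148 mm wide; its top board is at 50 to 62 mm height, with fixed jars up to 132 mm high on the rear half.
- tray: Pale plastic tray with a squeegee in it, fixed, 200 mm (x) by 140 mm (y), its contents up to 68 mm high, on the other side of the board from the shelf; origin at the centre of its underside.
- jar: Loose yellow ink jar, 72 mm in diameter, 74 mm high; origin at the centre of its underside. To be left alone.
- tape: Loose roll of brown parcel tape lying flat, 100 mm in diameter, 48 mm high; origin at the centre of its underside. To be left alone.
Not all that is in view belongs to the job. Of the things that look like the rod, the larger one is meant.

How it is judged:
By the outcome, as a careful person would: the job done as asked, in the order asked, and still so for the second after the job is handed in, with the robot touching nothing.
It also fails if it takes over 72 s, if anything falls off the work surface, if the arm or the gripper's body presses on something with over 40 N, if the wrist force passes 120 N, or if a joint passes its speed limit or range.

## Robot

A 6-joint arm with a two-finger parallel gripper is mounted at the origin on the work surface. World frame = base frame: x ahead of the robot, y to its left, z up, the work surface at z = 0. Lengths are in m, angles in degrees, forces in N, time in s.
With the tool pointing down it reaches from about 0.375 to 0.9 m from the base axis. Payload 3.1 kg.
Tool frame: the origin (TCP) lies at the very end of the fingers, on their centre line; the grasp point (between the pads) lies 19 mm behind it; z points along the fingers, y is the line along which they close (so a half turn about z gives the same grasp; the last joint's range is limited). The gripper opens to 87 mm and grips with 3 to 60 N. Pads are 19 mm wide; open, the fingers measure 117 mm over their backs; the gripper's body (75 mm by 190 mm) begins 51 mm behind the grasp point.
Start: joints at [63.512, 30.224, 82.088, -0, 67.689, -10.227], TCP at [0.175, 0.6, 0.223] pointing down, gripper open.
Joint ranges: [-176.69, 176.69], [-43.24, 126.21], [12.49, 139.97], [-82, 262], [0, 151.66], [-163.58, 163.58]. Speed limits (degrees/s): [159.86, 159.86, 180, 180, 180, 180].

## Interface

Orientations are given as a 3x3 rotation matrix whose columns are the frame's x, y, z axes.
In Python, from rig import * gives the robot as it stands.
- The arm moves only by the tool jog_arm, never from a script. Its arguments are lists of equal length, an entry for each row: "delta_pos": the shift along the world's x, y, z in cm, a list of three; "turn": the turn about the world's z in degrees; "grip": the closure, from 0 (fully open) to 1 (shut). In form: {"delta_pos": [[x, y, z], ...], "turn": [turn, ...], "grip": [grip, ...]}. A call has 1 to 12 rows; each row is the pose to reach, as a shift and turn from the pose commanded when the call began; what a row does not reach only later rows make up. A row lasts 1/8 s, in which the tool goes at most 62.5 mm and 10.7 degrees, less where a joint would pass 70% of its speed; a pose out of reach is approached as far as the arm can. A call with a gripper value outside its range is refused whole. The fingers move at their own pace and stop on an object; the grip force is fixed at half the most. Time passes only in rows, so rows that repeat a pose let the fingers close. It gives the time, the measured TCP pose, the force, the opening and the grip force at its end, in the units of the state.
- read_state(): the state, without advancing time (a new reading comes with each control period).
- capture(name): name is "side" or "top"; returns a dict with "color" (384x512x3 uint8, blue, green, red), "fovy" (degrees; the focal length in pixels is half the picture's height over the tangent of half this angle, whatever the lens; pixels are square), "cx", "cy" (the principal point, pixels), "camera_from_world" (4x4, takes a point from world to camera coordinates). Camera axes: x right, y up, looking along -z (the intrinsics and any distortion apply to the point x, -y, -z); pixel columns grow to the right and rows downward; lengths in m; the calibration is good to about 2 mm. A picture is of the moment at which its call begins. There is no depth.
- hand_in(): hands the job in; it is judged then, once.
The state is a dict: "time_s": time; "joint_positions": joint angles; "qvel": joint speeds; "tau": joint torques, N m; "position": TCP position; "tcp_rot": TCP orientation; "force": force on the tool from outside, world axes, zero at the start; "moment": the same for the moment, N m; "opening": opening from 0.0 (shut) to 1.0 (fully open); "grasp_force": force on a finger pad.
Only numpy, scipy, OpenCV 4.12 (cv2) and the standard library are available. Lean on these libraries where they do the work, as an engineer would, in place of code of your own. Each camera call takes 0.05 s, during which the arm holds its last target. There are 200 camera calls.

## Working session

There is one attempt and no reset: what is moved stays moved. The work goes in short steps, Python scripts to look and compute and a tool call to move; the robot and the scene stay as the last step left them, time stands still between calls to the robot, and variables do not carry over. Pictures are saved under pics/ and viewed, at most 10 in all, crops included, and the job is handed in when it is done.

Besides the shell and the picture viewer there is one more tool, called after "Call:" in YAML: its name, and indented under it one key for each argument. jog_arm: Moves the arm, as the interface text tells. Its arguments: {"type":"object","properties":{"delta_pos":{"type":"array"},"turn":{"type":"array"},"grip":{"type":"array"}},"required":["delta_pos","turn","grip"]}

```bash
mkdir -p pics
cat > h.py <<'E'
from rig import *
import numpy as np, cv2
def ray(c,u,v):
    f=c["color"].shape[0]/2/np.tan(np.radians(c["fovy"])/2)
    d=np.array([(u-c["cx"])/f,-(v-c["cy"])/f,-1])
    T=np.array(c["camera_from_world"]);R=T[:3,:3];t=T[:3,3]
    return -R.T@t,R.T@d
def onz(c,u,v,z):
    o,d=ray(c,u,v);return o+d*(z-o[2])/d[2]
def proj(c,p):
    f=c["color"].shape[0]/2/np.tan(np.radians(c["fovy"])/2)
    T=np.array(c["camera_from_world"]);q=T[:3,:3]@np.array(p)+T[:3,3]
    return c["cx"]+f*q[0]/-q[2],c["cy"]+f*q[1]/q[2]
def cross(c1,p1,c2,p2):
    o1,d1=ray(c1,*p1);o2,d2=ray(c2,*p2)
    s=np.linalg.lstsq(np.c_[d1,-d2],o2-o1,rcond=None)[0]
    a,b=o1+d1*s[0],o2+d2*s[1];return (a+b)/2,np.linalg.norm(a-b)
E
python3 - <<'E'
from h import *
for n in("top","side"):
    c=capture(n);cv2.imwrite(f"pics/{n}0.png",c["color"]);print(n,[k for k in c],c["fovy"],c["cx"],c["cy"],np.round(np.array(c["camera_from_world"]),3).tolist())
s=read_state();print(s["position"],s["force"],s["opening"],s["tcp_rot"])
E
```

```text
top ['color', 'fovy', 'cx', 'cy', 'camera_from_world'] 50.94704149724516 255.83258269596988 190.88097497603036 [[0.003, -1.0, -0.002, -0.008], [0.992, 0.002, 0.128, -0.484], [-0.128, -0.002, 0.992, -1.264], [0.0, 0.0, 0.0, 1.0]]
side ['color', 'fovy', 'cx', 'cy', 'camera_from_world'] 44.989828332289214 247.07780327906562 200.04218451408119 [[0.825, -0.564, 0.02, -0.386], [0.316, 0.492, 0.811, -0.227], [-0.468, -0.663, 0.584, -1.336], [0.0, 0.0, 0.0, 1.0]]
[0.17467394 0.59938344 0.22164456] [-0.738597    0.87310627  0.56975318] 1.0017162924970922 [[-9.60002508e-01  2.79990003e-01 -8.85036953e-04]
 [ 2.79991198e-01  9.60000825e-01 -1.82914868e-03]
 [ 3.37492858e-04 -2.00378988e-03 -9.99997935e-01]]
```

View pics/top0.png

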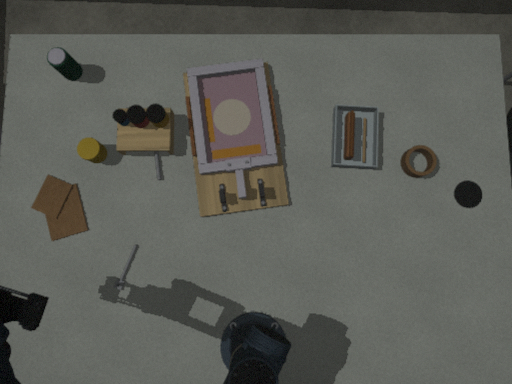

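View pics/side0.png

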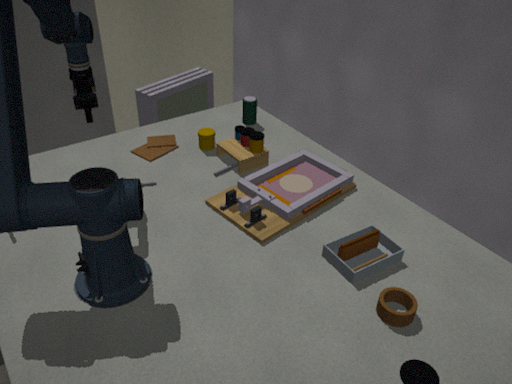

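The top view shows the rod nose sticking out of the shelf at about (158,178) and the brackets near (223,197) and (262,193). The decoy rod is at (128,265), the jar at (92,150) and the tape at (420,161). The side view shows the rod near (227,169) and the brackets at (231,198) and (256,214). I'll enlarge both next.

Run:
```python
import cv2,numpy as np
a=cv2.imread("pics/top0.png")[95:215,110:290];b=cv2.imread("pics/side0.png")[130:245,190:330]
a=cv2.convertScaleAbs(cv2.resize(a,None,fx=4.4,fy=4.4,interpolation=cv2.INTER_CUBIC),alpha=1.5)
b=cv2.convertScaleAbs(cv2.resize(b,None,fx=5,fy=5,interpolation=cv2.INTER_CUBIC),alpha=1.5)
cv2.imwrite("pics/ta.png",a);cv2.imwrite("pics/sb.png",b)
```

```text
(no output)
```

View pics/ta.png

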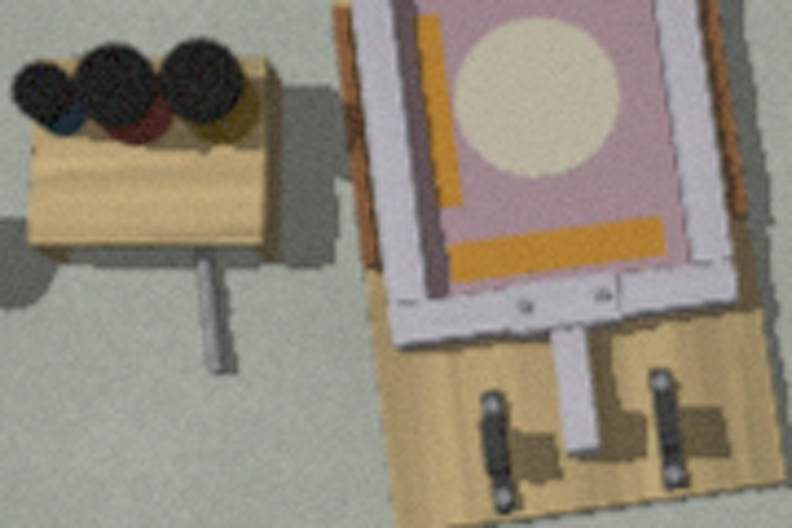

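View pics/sb.png

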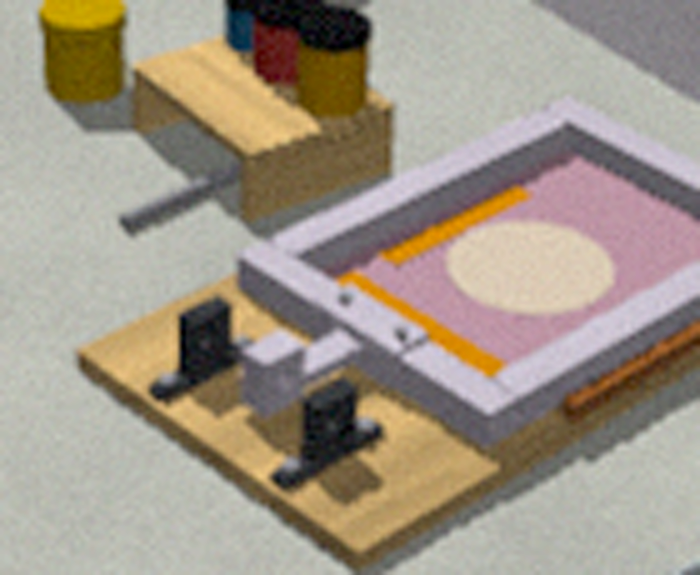

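The enlarged top view shows the rod axis running from about (205,258) to its nose at (220,372) in crop pixels. The bracket bolts are at (491,400) and (505,498) on the left, and (660,380) and (673,474) on the right. In the side crop the rod nose is at (130,222), the bolts are at (163,387) and (247,348), and (288,478) and (374,430). The knuckle lies between the brackets.

```bash
cat >> h.py <<'E'
T=lambda x,y:(110+(x+.5)/4.4-.5,95+(y+.5)/4.4-.5)
S=lambda x,y:(190+(x+.5)/5-.5,130+(y+.5)/5-.5)
E
python3 - <<'E'
from h import *
np.set_printoptions(precision=4,suppress=True)
t=capture("top");s=capture("side")
L=[((491,400),(247,348)),((505,498),(163,387)),((660,380),(374,430)),((673,474),(288,478))]
Z=[]
for a,b in L:
    print(*cross(t,T(*a),s,S(*b)),onz(t,*T(*a),.03),onz(s,*S(*b),.03)); Z.append(onz(t,*T(*a),.03))
l=(Z[0]+Z[1])/2;r=(Z[2]+Z[3])/2
print("brk",l,r,(l+r)/2,np.linalg.norm(l-r),np.degrees(np.arctan2(*(-(l-r)[:2]*[1,-1]))))
n=onz(t,*T(219,368),.007);q=onz(t,*T(206,262),.007)
print("rod",n,q,np.degrees(np.arctan2((q-n)[1],(q-n)[0])),"side nose",onz(s,*S(130,222),.007),cross(t,T(219,370),s,S(128,222)))
print("shelf front",onz(t,*T(30,243),.062),onz(t,*T(268,243),.062))
p=read_state()["tcp_rot"];print(np.degrees(np.arctan2(p[0][1],p[1][1])))
E
```

```text
[0.5034 0.1054 0.0229] 0.001943654484166313 [0.5015 0.1053 0.03  ] [0.4987 0.0968 0.03  ]
[0.4294 0.0948 0.0254] 0.0013261618297208384 [0.4295 0.0941 0.03  ] [0.4255 0.0898 0.03  ]
[ 0.5199 -0.02    0.0244] 0.005635879575972045 [ 0.5166 -0.0185  0.03  ] [ 0.5181 -0.0269  0.03  ]
[ 0.4482 -0.0282  0.0205] 0.00022224663517743525 [ 0.4474 -0.0281  0.03  ] [ 0.4413 -0.0377  0.03  ]
brk [0.4655 0.0997 0.03  ] [ 0.482  -0.0233  0.03  ] [0.4738 0.0382 0.03  ] 0.12407180182686998 7.6305891010402425
rod [0.5285 0.311  0.007 ] [0.6093 0.3235 0.007 ] 8.785027655545543 side nose [0.5328 0.3109 0.007 ] (array([0.5281, 0.3095, 0.0093]), np.float64(0.0035736632577028004))
shelf front [0.6108 0.4373 0.062 ] [0.6112 0.2652 0.062 ]
16.260501926087766
```

Call:
jog_arm:
  delta_pos:
    - [5, -4, 0]
    - [10, -8, 0]
    - [15, -12, 0]
    - [20, -15, 0]
    - [25, -19, 0]
    - [30, -23, 0]
    - [35, -26, 0]
    - [39.2, -28.3, -4]
    - [39.2, -28.3, -8]
    - [39.2, -28.3, -8]
    - [39.2, -28.3, -8]
    - [39.2, -28.3, -8]
  turn: [-10, -20, -30, -40, -50, -60, -70, -80, -90, -100, -110, -120]
  grip: [0, 0, 0, 0, 0, 0, 0, 0, 0, 0, 0, 0]

```text
time_s: 1.7
position: [0.5668, 0.3168, 0.1419]
tcp_rot: [[0.727, 0.687, -0.001], [0.687, -0.727, -0.0], [-0.001, -0.0, -1.0]]
force: [-0.2, 0.4, 0.1]
opening: 0.996
grasp_force: 0.0
```

Call:
jog_arm:
  delta_pos:
    - [0, 0, 0]
    - [0, 0, 0]
    - [0, 0, 0]
    - [0, 0, 0]
    - [0, 0, 0]
    - [0, 0, 0]
  turn: [-10, -20, -30, -35, -35, -35]
  grip: [0, 0, 0, 0, 0, 0]

```text
time_s: 2.45
position: [0.5668, 0.317, 0.1424]
tcp_rot: [[0.988, 0.153, -0.0], [0.153, -0.988, -0.0], [-0.0, 0.0, -1.0]]
force: [-0.0, -0.1, 0.3]
opening: 0.999
grasp_force: 0.0
```

Call:
jog_arm:
  delta_pos:
    - [0, 0, -5]
    - [0, 0, -10]
    - [0, 0, -12.5]
    - [0, 0, -13.8]
    - [0, 0, -13.8]
    - [0, 0, -13.8]
    - [0, 0, -13.8]
    - [0, 0, -13.8]
    - [0, 0, -13.8]
    - [0, 0, -13.8]
    - [0, 0, -13.8]
  turn: [0, 0, 0, 0, 0, 0, 0, 0, 0, 0, 0]
  grip: [0, 0, 0, 0, 0.5, 1, 1, 1, 1, 1, 1]

```text
time_s: 3.82
position: [0.5669, 0.317, 0.0045]
tcp_rot: [[0.988, 0.152, -0.0], [0.152, -0.988, -0.0], [-0.0, 0.0, -1.0]]
force: [-0.8, 0.4, 0.3]
opening: 0.288
grasp_force: 0.0
```

Call:
jog_arm:
  delta_pos:
    - [0, 0, 0]
    - [0, 0, 0]
    - [0, 0, 0]
    - [0, 0, 0]
  turn: [0, 0, 0, 0]
  grip: [1, 1, 1, 1]

```text
time_s: 4.32
position: [0.5669, 0.3169, 0.0045]
tcp_rot: [[0.988, 0.152, -0.0], [0.152, -0.988, -0.0], [-0.0, 0.0, -1.0]]
force: [0.6, -0.1, -0.3]
opening: 0.148
grasp_force: 30.0
```

Call:
jog_arm:
  delta_pos:
    - [-0.7, -0.1, 0]
    - [-2, -0.3, 0]
    - [-3.9, -0.6, 0]
    - [-5.9, -0.9, 0]
    - [-7.9, -1.2, 0]
    - [-9.9, -1.5, 0]
    - [-11.8, -1.8, 0]
    - [-13.8, -2.1, 0]
    - [-15.2, -2.3, 0]
    - [-15.8, -2.4, 0]
    - [-15.8, -2.4, 0]
    - [-15.8, -2.4, 0]
  turn: [0, 0, 0, 0, 0, 0, 0, 0, 0, 0, 0, 0]
  grip: [1, 1, 1, 1, 1, 1, 1, 1, 1, 1, 1, 1]

```text
time_s: 5.82
position: [0.4096, 0.2931, 0.0045]
tcp_rot: [[0.988, 0.152, 0.001], [0.152, -0.988, 0.0], [0.001, -0.0, -1.0]]
force: [0.1, -0.1, -0.8]
opening: 0.146
grasp_force: 30.0
```

Call:
jog_arm:
  delta_pos:
    - [0, 0, 0]
    - [0, 0, 0]
    - [0, 0, 0]
    - [0, 0, 5]
    - [0, 0, 10]
    - [0, 0, 15]
    - [-3, -4, 18]
    - [-6, -8, 20]
    - [-6, -8, 20]
  turn: [0, 0, 0, 0, 0, 0, 0, 0, 0]
  grip: [0.5, 0, 0, 0, 0, 0, 0, 0, 0]

```text
time_s: 6.95
position: [0.3463, 0.2113, 0.2057]
tcp_rot: [[0.989, 0.15, -0.0], [0.15, -0.989, -0.0], [-0.0, 0.0, -1.0]]
force: [0.7, -0.6, 0.3]
opening: 0.987
grasp_force: 0.0
```

Run:
```python
from h import *
t=capture("top");a=t["color"][130:250,100:220]
cv2.imwrite("pics/t1.png",cv2.convertScaleAbs(cv2.resize(a,None,fx=5,fy=5,interpolation=cv2.INTER_CUBIC),alpha=1.5))
print(read_state()["position"])
```

```text
[0.34840539 0.21231973 0.20541809]
```

View pics/t1.png

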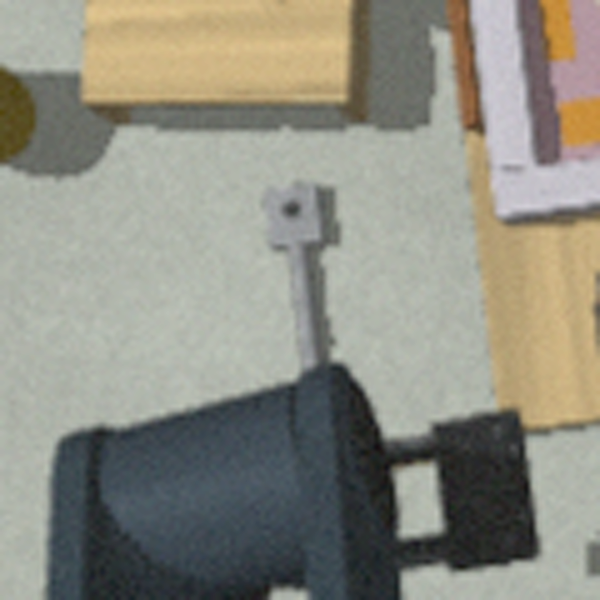

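The tab is clear of the shelf, with its centre at crop pixel (294,214) and the shaft running down to (314,360).

Run:
```python
from h import *
t=capture("top");U=lambda x,y:(100+(x+.5)/5-.5,130+(y+.5)/5-.5)
for p,z in[((294,214),.014),((292,209),.014),((296,183),.014),((296,246),.014),((300,270),.012),((313,350),.012)]: print(p,onz(t,*U(*p),z).round(4))
a=onz(t,*U(296,250),.012);b=onz(t,*U(313,350),.012);d=a-b;print(np.degrees(np.arctan2(d[1],d[0])))
```

```text
(294, 214) [0.5467 0.3132 0.014 ]
(292, 209) [0.5501 0.3146 0.014 ]
(296, 183) [0.5674 0.3125 0.014 ]
(296, 246) [0.5255 0.3111 0.014 ]
(300, 270) [0.5099 0.3085 0.012 ]
(313, 350) [0.4573 0.2983 0.012 ]
11.400052160653697
```

Call:
jog_arm:
  delta_pos:
    - [5, 3, 0]
    - [10, 6, 0]
    - [15, 9, -3]
    - [19.6, 10, -8]
    - [19.6, 10, -13]
    - [19.6, 10, -17]
    - [19.6, 10, -19]
    - [19.6, 10, -20.1]
    - [19.6, 10, -20.1]
    - [19.6, 10, -20.1]
    - [19.6, 10, -20.1]
    - [19.6, 10, -20.1]
  turn: [0, 0, 0, 0, 0, 0, 0, 0, 0, 0, 0, 0]
  grip: [0, 0, 0, 0, 0, 0, 0, 0, 0.3, 1, 1, 1]

```text
time_s: 8.55
position: [0.5455, 0.3132, 0.0046]
tcp_rot: [[0.988, 0.152, 0.002], [0.152, -0.988, 0.001], [0.002, -0.0, -1.0]]
force: [-0.3, 0.3, 0.6]
opening: 0.633
grasp_force: 0.0
```

Call:
jog_arm:
  delta_pos:
    - [0, 0, 0]
    - [0, 0, 0]
    - [0, 0, 0]
    - [0, 0, 0]
  turn: [0, 0, 0, 0]
  grip: [1, 1, 1, 1]

```text
time_s: 9.05
position: [0.545, 0.313, 0.0037]
tcp_rot: [[0.988, 0.152, 0.0], [0.152, -0.988, 0.0], [0.0, -0.0, -1.0]]
force: [-0.3, -0.8, 1.6]
opening: 0.412
grasp_force: 30.0
```

Call:
jog_arm:
  delta_pos:
    - [0, 0, 0.7]
    - [0, 0, 2]
    - [0, 0, 4]
    - [-1, 0, 6]
    - [-2, -0.2, 8]
    - [-4, -0.5, 9]
    - [-6, -0.8, 9]
    - [-8, -1.1, 9]
    - [-10, -1.4, 9]
    - [-10.6, -1.5, 9]
    - [-10.6, -1.5, 9]
    - [-10.6, -1.5, 9]
  turn: [0, 0, 0, 4, 12, 20, 30, 40, 50, 60, 70, 79]
  grip: [1, 1, 1, 1, 1, 1, 1, 1, 1, 1, 1, 1]

```text
time_s: 10.55
position: [0.4394, 0.2983, 0.0951]
tcp_rot: [[0.034, 0.999, 0.002], [0.999, -0.034, 0.001], [0.001, 0.002, -1.0]]
force: [-0.1, 0.5, -1.5]
opening: 0.407
grasp_force: 30.0
```

Call:
jog_arm:
  delta_pos:
    - [0, 0, -1]
    - [0, 0, -3]
    - [0, 0, -4.7]
    - [0, 0, -4.7]
    - [0, 0, -4.7]
  turn: [7, 9.9, 9.9, 9.9, 9.9]
  grip: [1, 1, 1, 1, 1]

```text
time_s: 11.18
position: [0.4397, 0.2983, 0.0477]
tcp_rot: [[-0.133, 0.991, 0.002], [0.991, 0.133, 0.001], [0.001, 0.002, -1.0]]
force: [-0.0, -0.3, -1.0]
opening: 0.407
grasp_force: 30.0
```

Run:
```python
from h import *
st=read_state();print(st["position"],st["tcp_rot"][:,0],st["force"],st["moment"],st["opening"])
t=capture("top");s=capture("side")
a=t["color"][150:220,140:280];b=s["color"][120:240,170:290]
a=cv2.convertScaleAbs(cv2.resize(a,None,fx=5,fy=5,interpolation=cv2.INTER_CUBIC),alpha=1.5)
b=cv2.convertScaleAbs(cv2.resize(b,None,fx=5,fy=5,interpolation=cv2.INTER_CUBIC),alpha=1.5)
cv2.imwrite("pics/t2.png",a);cv2.imwrite("pics/s2.png",b)
```

```text
[0.43966335 0.29830737 0.04768463] [-1.32917979e-01  9.91126904e-01  5.20283280e-04] [-0.03282666 -0.29572809 -0.95112758] [ 0.00112085  0.00640576 -0.02746509] 0.4065884378030874
```

View pics/t2.png

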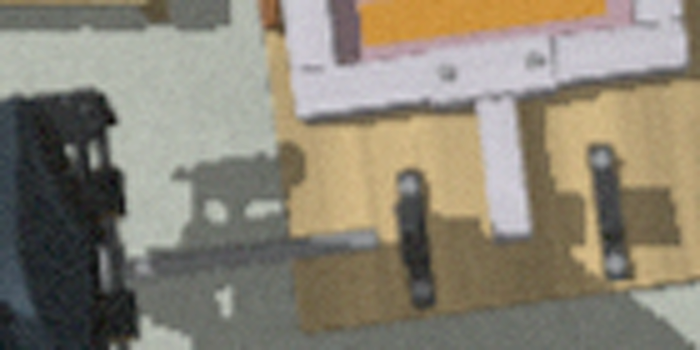

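View pics/s2.png

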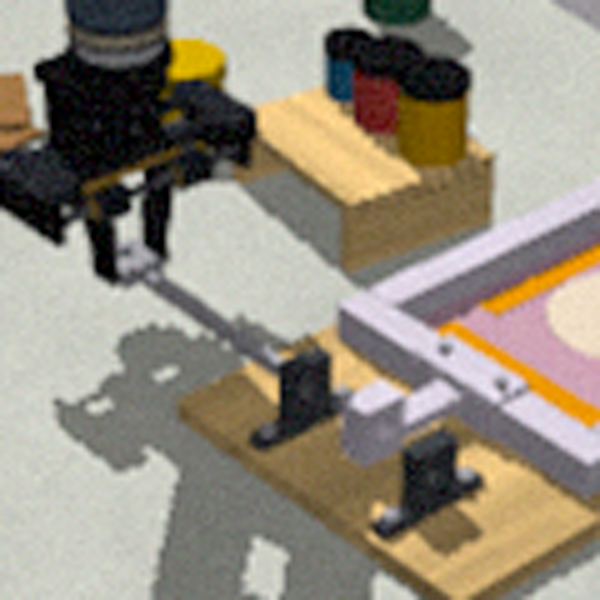

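The top view shows the rod axis from (150,266) to the nose at (376,240). The left bolts are at (408,183) and (423,291), and the right ones at (600,155) and (617,268). The side view shows the rod heading for the left bracket's upper half, with the nose near (275,358).

Run:
```python
from h import *
np.set_printoptions(precision=4,suppress=True)
t=capture("top");s=capture("side")
U=lambda x,y:(140+(x+.5)/5-.5,150+(y+.5)/5-.5)
V=lambda x,y:(170+(x+.5)/5-.5,120+(y+.5)/5-.5)
B=[onz(t,*U(*p),.028) for p in((408,183),(423,291),(600,155),(617,268))]
l=(B[0]+B[1])/2;r=(B[2]+B[3])/2;h=(l+r)/2;e=l-r
print(l,r,h,np.degrees(np.arctan2(-e[0],e[1])),np.linalg.norm(e))
n=onz(t,*U(378,240),.05);q=onz(t,*U(160,265),.05)
print("nose",n,"q",q,np.degrees(np.arctan2(-(q-n)[0],(q-n)[1])))
print("nose tri",cross(t,U(374,240),s,V(273,355)))
st=read_state();p=st["position"];x=st["tcp_rot"][:,0];print("pred nose",p-.177*x,"pred proj top",proj(t,p-.177*x+[0,0,.0033]),"seen",U(378,240),"side",proj(s,p-.177*x+[0,0,.0033]),V(275,358))
d=(h-p)[:2];y=x[:2]/np.linalg.norm(x[:2]);X=np.array([y[1],-y[0]])
print("hinge rel: along",d@y,"lateral(X)",d@X, "l lat",(l-p)[:2]@X,"r lat",(r-p)[:2]@X,"nose seen lat",(n-p)[:2]@X)
```

```text
[0.4646 0.1001 0.028 ] [ 0.4815 -0.024   0.028 ] [0.4731 0.0381 0.028 ] 7.728813035008827 0.1252638638965106
nose [0.4601 0.1219 0.05  ] q [0.4438 0.2593 0.05  ] 6.730656745700658
nose tri (array([0.4568, 0.1235, 0.0666]), np.float64(0.003078890956301687))
pred nose [0.463  0.1228 0.0473] pred proj top (np.float64(214.92252220762512), np.float64(196.6552497377631)) seen (215.2, 197.6) side (np.float64(226.29453879174815), np.float64(193.93112672772347)) (224.6, 191.2)
hinge rel: along -0.2623132814763988 lateral(X) -0.001278708833116031 l lat -0.00137433527327405 r lat -0.0011830823929579598 nose seen lat -0.003020623750440897
```

```bash
cat > prof.py <<'E'
from h import *
def profiles(segs,dz=.0033,L=.177):
    st=read_state();p=st["position"]+[0,0,dz];x=st["tcp_rot"][:,0]
    for n in("top","side"):
        c=capture(n);g=c["color"].astype(np.float32).mean(2)
        for a,b in segs:
            P=np.array([proj(c,p-(L-s)*x) for s in np.linspace(a,b,25)])
            d=P[-1]-P[0];d/=np.linalg.norm(d);nn=np.array([-d[1],d[0]]) # normal
            w=np.arange(-5,5.01,.5)
            M=np.array([[*(q+nn*k)] for k in w for q in P],np.float32)
            v=cv2.remap(g,M[:,0].reshape(len(w),-1),M[:,1].reshape(len(w),-1),cv2.INTER_LINEAR).mean(1)
            print(n,(a,b),"normal",nn.round(2),v.round().astype(int).tolist())
E
python3 -c "
from prof import *
profiles([(.005,.03),(.03,.06),(.07,.1),(.1,.13)])"
```

```text
top (0.005, 0.03) normal [-0.13 -0.99] [70, 69, 68, 65, 63, 63, 66, 71, 79, 85, 89, 91, 91, 94, 100, 108, 113, 113, 113, 113, 113]
top (0.03, 0.06) normal [-0.13 -0.99] [65, 65, 64, 63, 62, 60, 60, 61, 61, 63, 66, 67, 71, 76, 82, 90, 95, 96, 96, 96, 96]
top (0.07, 0.1) normal [-0.13 -0.99] [72, 72, 71, 69, 66, 62, 60, 60, 60, 60, 59, 57, 57, 59, 63, 68, 70, 72, 72, 72, 71]
top (0.1, 0.13) normal [-0.13 -0.99] [72, 72, 72, 69, 66, 63, 59, 59, 60, 61, 60, 57, 57, 60, 66, 73, 79, 83, 86, 86, 85]
side (0.005, 0.03) normal [ 0.56 -0.83] [93, 107, 115, 118, 115, 106, 90, 72, 61, 59, 65, 77, 89, 96, 92, 86, 82, 79, 75, 74, 85]
side (0.03, 0.06) normal [ 0.56 -0.83] [77, 79, 80, 83, 89, 89, 82, 71, 62, 61, 63, 64, 65, 70, 75, 77, 77, 77, 82, 94, 110]
side (0.07, 0.1) normal [ 0.56 -0.83] [90, 100, 106, 111, 115, 115, 104, 87, 69, 61, 62, 62, 65, 74, 92, 113, 129, 137, 139, 138, 137]
side (0.1, 0.13) normal [ 0.56 -0.83] [123, 131, 135, 137, 136, 128, 111, 88, 68, 59, 59, 61, 66, 77, 96, 116, 131, 138, 139, 138, 137]
```

Call:
jog_arm:
  delta_pos:
    - [-0.05, 0, -0.1]
    - [0.03, -0.6, -0.1]
    - [0.08, -1.0, -0.1]
    - [0.11, -1.2, -0.1]
    - [0.14, -1.4, -0.1]
    - [0.16, -1.6, -0.1]
    - [0.19, -1.8, -0.1]
    - [0.19, -1.8, -0.1]
  turn: [0, 0, 0, 0, 0, 0, 0, 0]
  grip: [1, 1, 1, 1, 1, 1, 1, 1]

```text
time_s: 12.48
position: [0.441, 0.28, 0.0457]
tcp_rot: [[-0.134, 0.991, 0.001], [0.991, 0.134, -0.0], [-0.0, 0.0, -1.0]]
force: [-0.2, 0.7, -0.5]
opening: 0.408
grasp_force: 30.0
```

Call:
jog_arm:
  delta_pos:
    - [0.03, -0.2, 0]
    - [0.05, -0.4, 0]
    - [0.05, -0.4, 0]
  turn: [0, 0, 0]
  grip: [1, 1, 1]

```text
time_s: 12.85
position: [0.4415, 0.2756, 0.0456]
tcp_rot: [[-0.133, 0.991, 0.0], [0.991, 0.133, -0.0], [-0.0, -0.0, -1.0]]
force: [0.6, -1.2, -1.4]
opening: 0.409
grasp_force: 30.0
```

Call:
jog_arm:
  delta_pos:
    - [0, 0, 0.08]
    - [0.03, -0.2, 0.08]
    - [0.05, -0.4, 0.08]
    - [0.08, -0.6, 0.08]
    - [0.08, -0.6, 0.08]
  turn: [0, 0, 0, 0, 0]
  grip: [1, 1, 1, 1, 1]

```text
time_s: 13.48
position: [0.4422, 0.2697, 0.0463]
tcp_rot: [[-0.133, 0.991, -0.0], [0.991, 0.133, -0.0], [-0.0, -0.0, -1.0]]
force: [-0.1, -0.2, -0.4]
opening: 0.408
grasp_force: 30.0
```

Call:
jog_arm:
  delta_pos:
    - [0.05, -0.4, 0]
    - [0.11, -0.8, 0]
    - [0.16, -1.2, 0]
    - [0.21, -1.6, 0]
    - [0.27, -2.0, 0]
    - [0.32, -2.4, 0]
    - [0.38, -2.8, 0]
    - [0.43, -3.2, 0]
    - [0.47, -3.5, 0]
    - [0.47, -3.5, 0]
  turn: [0, 0, 0, 0, 0, 0, 0, 0, 0, 0]
  grip: [1, 1, 1, 1, 1, 1, 1, 1, 1, 1]

```text
time_s: 14.72
position: [0.4469, 0.2347, 0.0463]
tcp_rot: [[-0.133, 0.991, -0.0], [0.991, 0.133, -0.0], [-0.0, -0.0, -1.0]]
force: [-0.2, -0.8, -0.8]
opening: 0.411
grasp_force: 30.0
```

Run:
```python
from h import *
st=read_state();print(st["position"],st["force"],st["moment"])
t=capture("top");a=t["color"][150:220,170:270]
cv2.imwrite("pics/t3.png",cv2.convertScaleAbs(cv2.resize(a,None,fx=7,fy=7,interpolation=cv2.INTER_CUBIC),alpha=1.6))
```

```text
[0.44689034 0.2346688  0.04632502] [-0.17171311 -0.77418272 -0.75311066] [-0.08159452 -0.00462862  0.05479336]
```

View pics/t3.png

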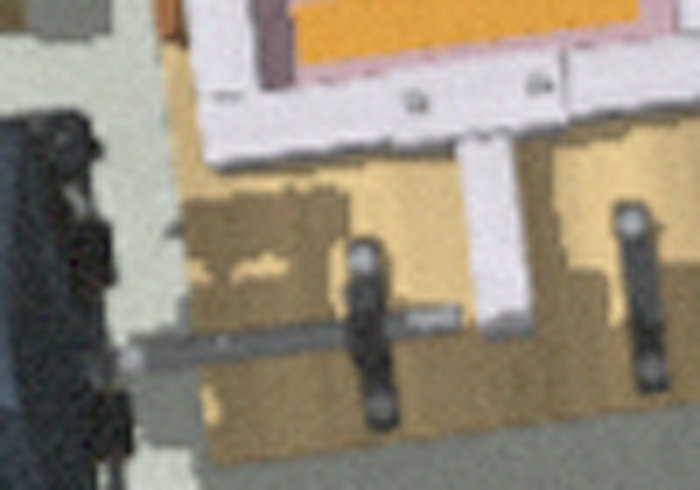

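The rod is through the left bracket, with its nose at (459,316) and about 8 mm short of the knuckle at (478,320). Next I feel forward.

Call:
jog_arm:
  delta_pos:
    - [0.04, -0.3, 0]
    - [0.08, -0.6, 0]
    - [0.11, -0.8, 0]
    - [0.13, -1.0, 0]
    - [0.13, -1.0, 0]
  turn: [0, 0, 0, 0, 0]
  grip: [1, 1, 1, 1, 1]

```text
time_s: 15.4
position: [0.4483, 0.2259, 0.0465]
tcp_rot: [[-0.131, 0.991, 0.001], [0.991, 0.131, 0.002], [0.002, 0.001, -1.0]]
force: [-1.2, 4.7, -1.7]
opening: 0.407
grasp_force: 30.0
```

Run:
```python
from h import *
t=capture("top");s=capture("side");U=lambda x,y:(170+(x+.5)/7-.5,150+(y+.5)/7-.5)
h=np.array([.473,.038]);a=np.radians(7.6);X=np.array([np.cos(a),np.sin(a)]);Y=np.array([-X[1],X[0]])
for p in((505,318),(459,316)):
  for z in(.05,.066,.072):
    q=onz(t,*U(*p),z)[:2]-h;print(p,z,q@X,q@Y)
V=lambda x,y:(170+(x+.5)/5-.5,120+(y+.5)/5-.5)
for p in((345,403),(378,384),(405,402),(372,422)):
  for z in(.06,.066,.072):
    q=onz(s,*V(*p),z)[:2]-h;print("side",p,z,q@X,q@Y)
# crops: side enlarged x12 around knuckle
P=proj(s,[.473,.038,.05]);u,v=int(P[0]),int(P[1]);u0,v0=u-28,v-22
b=cv2.resize(s["color"][v0:v0+44,u0:u0+56],None,fx=13,fy=13,interpolation=cv2.INTER_CUBIC)
cv2.imwrite("pics/s3.png",cv2.convertScaleAbs(b,alpha=1.7));print(u0,v0)
```

```text
(505, 318) 0.05 -0.004403756302063762 0.0007706453475026269
(505, 318) 0.066 -0.006365516196439882 0.0004319900593460769
(505, 318) 0.072 -0.007101176156830967 0.0003049943262873779
(459, 316) 0.05 -0.0008013765001036108 0.02127002573361717
(459, 316) 0.066 -0.0028086698122339574 0.020672262049862018
(459, 316) 0.072 -0.0035614048042828033 0.020448100668453827
side (345, 403) 0.06 0.0007288636384378958 0.020134437439503328
side (345, 403) 0.066 -0.004784846645574775 0.013904957400115608
side (345, 403) 0.072 -0.010298556929587525 0.0076754773607281244
side (378, 384) 0.06 0.032386501090661705 0.022245698216328227
side (378, 384) 0.066 0.02666459651591681 0.016002333614624498
side (378, 384) 0.072 0.020942691941172226 0.00975896901292095
side (405, 402) 0.06 0.032287427943599595 -0.005170775053565952
side (405, 402) 0.066 0.02656617491664054 -0.011233837091144044
side (405, 402) 0.072 0.020844921889681678 -0.017296899128721937
side (372, 422) 0.06 0.00020754544078195472 -0.007779532642717529
side (372, 422) 0.066 -0.005302736429705902 -0.013825438364168361
side (372, 422) 0.072 -0.010813018300193648 -0.01987134408561921
214 183
```

View pics/s3.png

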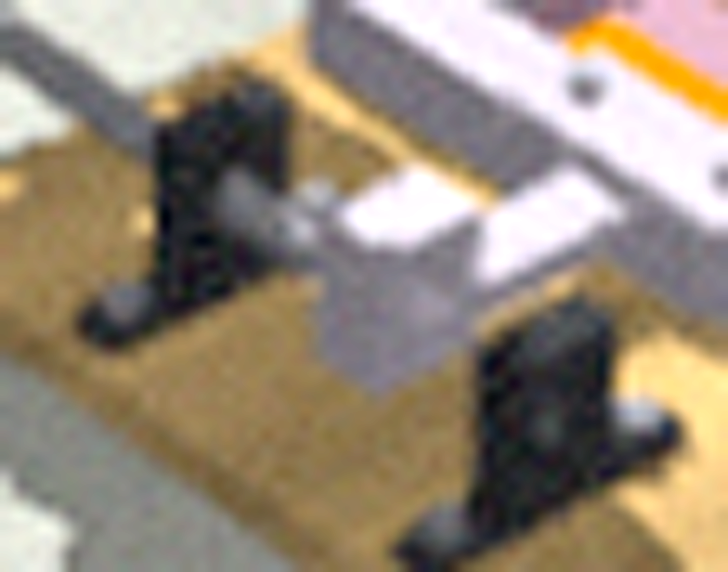

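The side crop shows the knuckle sitting well towards +x, about 8 mm out of line, with the nose resting on the near (-x) part of its face at (330,250). I'll back off 3 mm, swing the nose towards +x about the bracket bore by 6.5°, and feel again.

Call:
jog_arm:
  delta_pos:
    - [-0.06, 0.42, 0]
    - [-0.06, 0.42, 0]
    - [-0.45, 0.35, 0]
    - [-0.84, 0.29, 0]
    - [-1.15, 0.22, 0]
    - [-1.5, 0.14, 0]
    - [-1.5, 0.14, 0]
  turn: [0, 0, 1.75, 3.5, 5, 6.5, 6.5]
  grip: [1, 1, 1, 1, 1, 1, 1]

```text
time_s: 16.38
position: [0.4333, 0.2264, 0.0464]
tcp_rot: [[-0.245, 0.97, 0.001], [0.97, 0.245, 0.0], [-0.0, 0.001, -1.0]]
force: [1.0, 1.3, -2.0]
opening: 0.406
grasp_force: 30.0
```

Call:
jog_arm:
  delta_pos:
    - [0.05, -0.2, 0]
    - [0.1, -0.4, 0]
    - [0.13, -0.5, 0]
    - [0.13, -0.5, 0]
  turn: [0, 0, 0, 0]
  grip: [1, 1, 1, 1]

```text
time_s: 16.88
position: [0.4346, 0.2212, 0.0463]
tcp_rot: [[-0.244, 0.97, 0.0], [0.97, 0.244, -0.0], [-0.0, 0.0, -1.0]]
force: [1.7, 0.9, -1.6]
opening: 0.41
grasp_force: 30.0
```

Call:
jog_arm:
  delta_pos:
    - [0.05, -0.2, 0]
    - [0.1, -0.4, 0]
    - [0.1, -0.4, 0]
  turn: [0, 0, 0]
  grip: [1, 1, 1]

```text
time_s: 17.25
position: [0.4356, 0.2171, 0.0464]
tcp_rot: [[-0.244, 0.97, 0.0], [0.97, 0.244, -0.0], [-0.0, 0.0, -1.0]]
force: [0.6, -0.1, -0.9]
opening: 0.412
grasp_force: 30.0
```

Call:
jog_arm:
  delta_pos:
    - [0.34, 0.04, 0]
    - [0.68, 0.08, 0]
    - [1.02, 0.1, 0]
    - [1.36, 0.11, 0]
    - [1.36, 0.11, 0]
  turn: [-1.6, -3.25, -4.9, -6.5, -6.5]
  grip: [1, 1, 1, 1, 1]

```text
time_s: 17.88
position: [0.4496, 0.2186, 0.0464]
tcp_rot: [[-0.133, 0.991, 0.001], [0.991, 0.133, 0.0], [-0.0, 0.001, -1.0]]
force: [2.4, 2.2, -0.8]
opening: 0.412
grasp_force: 30.0
```

Call:
jog_arm:
  delta_pos:
    - [0.04, -0.3, 0]
    - [0.08, -0.6, 0]
    - [0.12, -0.9, 0]
    - [0.16, -1.2, 0]
    - [0.2, -1.5, 0]
    - [0.2, -1.5, 0]
  turn: [0, 0, 0, 0, 0, 0]
  grip: [1, 1, 1, 1, 1, 1]

```text
time_s: 18.62
position: [0.4511, 0.203, 0.0463]
tcp_rot: [[-0.133, 0.991, -0.0], [0.991, 0.133, -0.001], [-0.001, -0.0, -1.0]]
force: [3.4, 0.3, -1.1]
opening: 0.408
grasp_force: 30.0
```

Call:
jog_arm:
  delta_pos:
    - [0.05, -0.4, 0]
    - [0.11, -0.8, 0]
    - [0.16, -1.2, 0]
    - [0.21, -1.6, 0]
    - [0.27, -2.0, 0]
    - [0.32, -2.4, 0]
    - [0.37, -2.8, 0]
    - [0.43, -3.2, 0]
    - [0.48, -3.6, 0]
    - [0.53, -4.0, 0]
    - [0.53, -4.0, 0]
  turn: [0, 0, 0, 0, 0, 0, 0, 0, 0, 0, 0]
  grip: [1, 1, 1, 1, 1, 1, 1, 1, 1, 1, 1]

```text
time_s: 20.0
position: [0.4565, 0.1629, 0.0463]
tcp_rot: [[-0.133, 0.991, -0.0], [0.991, 0.133, -0.001], [-0.001, -0.0, -1.0]]
force: [3.2, -1.5, -0.7]
opening: 0.411
grasp_force: 30.0
```

Call:
jog_arm:
  delta_pos:
    - [0.03, -0.2, 0]
    - [0.05, -0.4, 0]
    - [0.08, -0.6, 0]
    - [0.11, -0.8, 0]
    - [0.11, -0.8, 0]
  turn: [0, 0, 0, 0, 0]
  grip: [1, 1, 1, 1, 1]

```text
time_s: 20.62
position: [0.4575, 0.1552, 0.0464]
tcp_rot: [[-0.133, 0.991, -0.0], [0.991, 0.133, -0.0], [-0.0, -0.0, -1.0]]
force: [2.2, 0.9, -1.5]
opening: 0.414
grasp_force: 30.0
```

Call:
jog_arm:
  delta_pos:
    - [0.04, -0.3, 0]
    - [0.08, -0.6, 0]
    - [0.12, -0.9, 0]
    - [0.16, -1.2, 0]
    - [0.2, -1.5, 0]
    - [0.24, -1.8, 0]
    - [0.28, -2.1, 0]
    - [0.32, -2.4, 0]
    - [0.36, -2.7, 0]
    - [0.36, -2.7, 0]
  turn: [0, 0, 0, 0, 0, 0, 0, 0, 0, 0]
  grip: [1, 1, 1, 1, 1, 1, 1, 1, 1, 1]

```text
time_s: 21.88
position: [0.4611, 0.128, 0.0463]
tcp_rot: [[-0.133, 0.991, -0.0], [0.991, 0.133, -0.0], [-0.0, -0.0, -1.0]]
force: [2.7, 0.5, -0.0]
opening: 0.412
grasp_force: 30.0
```

Call:
jog_arm:
  delta_pos:
    - [0.02, -0.15, 0]
    - [0.04, -0.3, 0]
    - [0.05, -0.4, 0]
    - [0.05, -0.4, 0]
  turn: [0, 0, 0, 0]
  grip: [1, 1, 1, 1]

```text
time_s: 22.38
position: [0.4615, 0.1249, 0.0464]
tcp_rot: [[-0.133, 0.991, 0.0], [0.991, 0.133, 0.001], [0.001, 0.0, -1.0]]
force: [3.1, 4.0, -0.1]
opening: 0.409
grasp_force: 30.0
```

Call:
jog_arm:
  delta_pos:
    - [0.01, -0.1, 0]
    - [0.01, -0.1, 0]
    - [0.01, -0.1, 0]
  turn: [0, 0, 0]
  grip: [1, 1, 1]

```text
time_s: 22.75
position: [0.4615, 0.1249, 0.0464]
tcp_rot: [[-0.132, 0.991, 0.0], [0.991, 0.132, 0.002], [0.002, 0.0, -1.0]]
force: [2.2, 9.1, 0.1]
opening: 0.409
grasp_force: 30.0
```

Call:
jog_arm:
  delta_pos:
    - [0, 0.05, 0]
    - [0, 0.05, 0]
    - [0, 0.05, 0]
    - [0, 0.05, 0]
    - [0, 0.05, 0]
    - [0, 0.05, 0]
    - [0, 0.05, 2]
    - [0, 0.05, 5]
    - [0, 0.05, 9]
    - [-2, 3, 14]
    - [-5, 9, 18]
    - [-5, 15, 20]
  turn: [0, 0, 0, 0, 0, 0, 0, 0, 0, 0, 0, 0]
  grip: [0.6, 0.3, 0.3, 0.2, 0.2, 0.2, 0.2, 0.2, 0.2, 0.2, 0.2, 0.2]

```text
time_s: 24.25
position: [0.4114, 0.2601, 0.2427]
tcp_rot: [[-0.131, 0.991, 0.001], [0.991, 0.131, -0.0], [-0.0, 0.001, -1.0]]
force: [0.6, 0.7, 0.8]
opening: 0.801
grasp_force: 0.0
```

Call:
jog_arm:
  delta_pos:
    - [0, 4, 0]
    - [0, 8, 0]
    - [0, 12, 0]
    - [0, 12, 0]
  turn: [0, 0, 0, 0]
  grip: [0.2, 0.2, 0.2, 0.2]

```text
time_s: 24.75
position: [0.4125, 0.3817, 0.2407]
tcp_rot: [[-0.136, 0.991, 0.0], [0.991, 0.136, 0.001], [0.001, 0.0, -1.0]]
force: [-0.4, -0.9, -1.3]
opening: 0.803
grasp_force: 0.0
```

Run:
```python
from h import *
t=capture("top");s=capture("side")
a=cv2.resize(t["color"][160:225,185:285],None,fx=4,fy=4,interpolation=cv2.INTER_CUBIC);b=cv2.resize(s["color"][165:245,190:290],None,fx=4,fy=4,interpolation=cv2.INTER_CUBIC)
cv2.imwrite("pics/f.png",cv2.convertScaleAbs(np.vstack([a,b]),alpha=1.6));print(read_state()["position"],read_state()["force"])
```

```text
[0.41211717 0.37911011 0.24046593] [-0.60042466 -0.34937157 -0.03612625]
```

View pics/f.png

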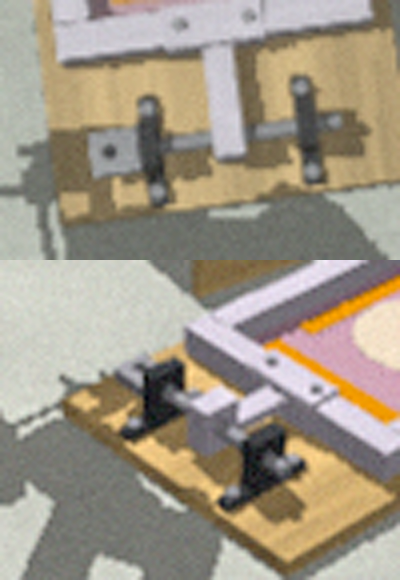

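The picture shows the rod through all three knuckles. Its tab is against the left bracket at (115,152), the nose sticks out beyond the right bracket at (335,121), and the gripper is clear.

```bash
python3 -c "
from rig import *
print(hand_in())"
```

```text
the job is handed in; nothing more can be done
None
```

The hinge rod is through all three knuckles from the left side, tab home against the outer bracket and let go; I handed the job in at about 25 s, with the jar and tape roll never approached.

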